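Find the socket that fits the bolted timber joint

ROBOT

A 6-joint arm with a two-finger parallel gripper is mounted at the origin on the work surface. World frame = base frame: x ahead of the robot, y to its left, z up, the work surface at z = 0. Lengths are in m, angles in rad, forces in N, time in s.
With the tool pointing down it reaches from about 0.25 to 0.775 m from the base axis. Payload 4 kg.
Tool frame: the origin (TCP) lies at the centre of the arm's flange, where the gripper is bolted on; the fingertips stand 199 mm ahead of it and the grasp point (between the pads) lies 180 mm ahead of it; z points along the fingers, y is the line along which they close (so a half turn about z gives the same grasp; the last joint's range is limited). The gripper opens to 94 mm and grips with 3 to 60 N. Pads are 16 mm wide; open, the fingers measure 119 mm over their backs; the gripper's body (75 mm by 177 mm) begins 78 mm behind the grasp point.
Start: joints at [-1.364, 0.087, 1.371, -0, 1.684, -0.103], TCP at [0.168, -0.524, 0.405] pointing down, gripper open.
Joint ranges: [-3.1, 3.1], [-0.76, 2.03], [0.27, 2.55], [-1.08, 4.22], [0.17, 2.65], [-2.57, 2.57]. Speed limits (rad/s): [2.79, 2.79, 3.14, 3.14, 3.14, 3.14].

INTERFACE

Orientations are given as [roll, pitch, yaw] about the fixed x, y, z axes, in that order (R = Rz(yaw) Ry(pitch) Rx(roll)).
In Python, from bench import robot, eyes, models gives the robot as it stands.
- The arm moves only by the tool step_arm, never from a script. Its argument "commands" is a list that holds one entry, the list of rows, each a list of 7 numbers: the shift along the tool's x, y, z in mm, then the turn, a rotation vector about the tool's x, y, z in rad, then the finger opening in mm, from 0 to 94. In form: [[[tx, ty, tz, wx, wy, wz, gripper], ...]]. A call has 1 to 20 rows; each row shifts and turns the commanded pose from where the row before left it, along the tool's axes as they then stand; what a row does not reach is not made up. A row lasts 1/8 s, in which the tool goes at most 62.5 mm and 10.7 degrees, less where a joint would pass 70% of its speed; a pose out of reach is approached as far as the arm can. A call is refused whole if a number of a shift passes 62.5 or a number of a turn 0.188, either way. A call with a gripper value outside its range is refused whole. The fingers move at their own pace and stop on an object; the grip force is fixed at half the most. Time passes only in rows, so rows that do not move let the fingers close. It gives the time, the measured TCP pose, the force, the opening and the grip force at its end, in the units of the state.
- robot.get_obs(): the state, without advancing time (a new reading comes with each control period).
- eyes.snapshot(name): name is "side" or "top"; returns a dict with "color" (480x640x3 uint8, red, green, blue), "camera_matrix" (3x3 intrinsics, pixels), "D" ([k1, k2, p1, p2, k3] as OpenCV has them; the pictures are not rectified), "eye" and "rotation" of the camera in the world. Camera axes: x right, y up, looking along -z (the intrinsics and any distortion apply to the point x, -y, -z); pixel columns grow to the right and rows downward; lengths in m; the calibration is good to about 2 mm. A picture is of the moment at which its call begins. There is no depth.
- robot.close_job(): hands the job in; it is judged then, once.
Trained networks look in a picture, given as the dict that the camera call returned (one of the last four; its "shot" number tells which), for a name from the list of things; names that differ only in an ending like _2 or _b are one class to them, and where a whole thing is asked for, a point or a joint stands for the part that bears it (a point fixed in the world has none). Each returns a list of dicts, best first, with "confidence" (0 to 1); they miss things now and then, are a little off and sometimes report something else, mostly with a low value. They report only what shows in the picture. A call takes as long as a camera call.
- models.masks_of(picture, query): "mask" (480x640 bool, what is visible of it) and "xy" ([column, row] in pixels, amid what is visible of it).
- models.tip_of(picture, query): "xy" ([column, row] in pixels: a listed point, or the origin of a listed thing).
The state is a dict: "time": time; "joint_positions": joint angles; "qvel": joint speeds; "joint_torque": joint torques, N m; "tool_pos": TCP position; "ee_rot": TCP orientation; "wrist_force": force on the tool from outside, world axes, zero at the start; "wrist_torque": the same for the moment, N m; "width": finger opening in m; "finger_force": force on a finger pad.
Only numpy, scipy, OpenCV 4.12 (cv2) and the standard library are available. Lean on these libraries where they do the work, as an engineer would, in place of code of your own. Each camera call takes 0.05 s, during which the arm holds its last target. There are 200 camera calls.

TASK

Fit a socket to the nut on the bolted timber joint nearest the robot: try the sockets (a square adapter on top of each is there to hold it by) until you have the one that fits snugly (a smaller one will not go on, a larger one goes on loose), and push it fully down so that its rim rests on the washer. The other two sockets must end up standing upright on the rubber mat, and the tape measure and the glue bottle are to be left where they are. Finish while still gripping the fitting socket, seated on the nut: do not let go.

Things in the scene. Friction and masses are not known exactly. Their poses are not given: they have to be found in the camera images.
- socket_small_centre (a point): small socket, yellow ring and cap, loose, mouth down on the mat: black, 31 mm across, 40 mm tall, topped by a fixed steel adapter 18 mm square, 45 mm tall. Point: on its axis half-way up, 42.5 mm above its rim; z up, x and y square to the adapter's faces. Mouth: hexagon 20.5 mm across flats (for a 19 mm nut), 24 mm deep, two flats square to y. About 150 g. Sockets stand in any order
- socket_medium_centre (a point): medium socket, blue ring and cap, loose, mouth down on the mat: black, 37 mm across, 40 mm tall, topped by a fixed steel adapter 18 mm square, 45 mm tall. Point: on its axis half-way up, 42.5 mm above its rim; z up, x and y square to the adapter's faces. Mouth: hexagon 25.5 mm across flats (for a 24 mm nut), 24 mm deep, two flats square to y. About 200 g. Sockets stand in any order
- socket_large_centre (a point): large socket, red ring and cap, loose, mouth down on the mat: black, 44 mm across, 40 mm tall, topped by a fixed steel adapter 18 mm square, 45 mm tall. Point: on its axis half-way up, 42.5 mm above its rim; z up, x and y square to the adapter's faces. Mouth: hexagon 31.5 mm across flats (for a 30 mm nut), 24 mm deep, two flats square to y. About 270 g. Sockets stand in any order
- joint_a: one of three alike bolted timber joints, fixed: a timber with a plywood pad, 130 (x) x 89 mm, 56 mm tall, on top a washer 54 mm across, 3 mm thick, a nut and a bolt end. Origin under its centre, on the bench. Any of the three may be the near one (x below 0.65 m), the one to work on; the other two are set aside at the far side (x above 0.7 m)
- nut_a (a point): nut of joint_a: brass-coloured hexagon, 14 mm tall, top edge chamfered 2 mm, bolt end 5 mm above it. 19, 24 or 30 mm across flats, different on each joint; which is not told. Point: on the bolt's axis on the washer, 59 mm above the bench, where a seated socket's rim rests; z up, x along the timber, two flats square to y
- joint_b: one of three alike bolted timber joints, fixed: a timber with a plywood pad, 130 (x) x 89 mm, 56 mm tall, on top a washer 54 mm across, 3 mm thick, a nut and a bolt end. Origin under its centre, on the bench. Any of the three may be the near one (x below 0.65 m), the one to work on; the other two are set aside at the far side (x above 0.7 m)
- nut_b (a point): nut of joint_b: brass-coloured hexagon, 14 mm tall, top edge chamfered 2 mm, bolt end 5 mm above it. 19, 24 or 30 mm across flats, different on each joint; which is not told. Point: on the bolt's axis on the washer, 59 mm above the bench, where a seated socket's rim rests; z up, x along the timber, two flats square to y
- joint_c: one of three alike bolted timber joints, fixed: a timber with a plywood pad, 130 (x) x 89 mm, 56 mm tall, on top a washer 54 mm across, 3 mm thick, a nut and a bolt end. Origin under its centre, on the bench. Any of the three may be the near one (x below 0.65 m), the one to work on; the other two are set aside at the far side (x above 0.7 m)
- nut_c (a point): nut of joint_c: brass-coloured hexagon, 14 mm tall, top edge chamfered 2 mm, bolt end 5 mm above it. 19, 24 or 30 mm across flats, different on each joint; which is not told. Point: on the bolt's axis on the washer, 59 mm above the bench, where a seated socket's rim rests; z up, x along the timber, two flats square to y
- mat: black rubber mat fixed on the bench, 130 (x) x 360 (y) x 6 mm; origin at the centre of its underside, on the bench; the sockets stand on it about 110 mm apart along its y
- tape: yellow tape measure, 70 x 42 x 68 mm, loose bystander; origin at the centre of its underside
- glue: white glue bottle with an orange cap, 60 mm across, 170 mm tall, loose bystander; origin at the centre of its underside

How it is judged:
By the outcome, as a careful person would: the job done as asked, in the order asked, and still so for the second after the job is handed in, while the arm keeps its last pose, push and grip.
It also fails if it takes over 72 s, if anything falls off the work surface, if the arm or the gripper's body presses on something with over 40 N, if the wrist force passes 120 N, or if a joint passes its speed limit or range.

## Working session

There is one attempt and no reset: what is moved stays moved. The work goes in short steps, Python scripts to look and compute and a tool call to move; the robot and the scene stay as the last step left them, time stands still between calls to the robot, and variables do not carry over. Pictures are saved under pics/ and viewed, at most 10 in all, crops included, and the job is handed in when it is done.

Besides the shell and the picture viewer there is one more tool, called after "Call:" in YAML: its name, and indented under it one key for each argument. step_arm: Moves the arm, as the interface text tells. Its arguments: {"type":"object","properties":{"commands":{"type":"array"}},"required":["commands"]}

```bash
mkdir -p pics
cat > h.py <<'E'
import numpy as np,cv2
from bench import robot,eyes,models
def ray(p,xy):
    u=cv2.undistortPoints(np.array([[xy]],float),np.array(p["camera_matrix"],float),np.array(p["D"],float))[0,0]
    return np.array(p["eye"]),np.array(p["rotation"])@np.array([u[0],-u[1],-1.])
def at_z(p,xy,z):
    e,d=ray(p,xy); return e+d*(z-e[2])/d[2]
def proj(p,X):
    c=np.array(p["rotation"]).T@(np.array(X,float)-np.array(p["eye"]))
    return cv2.projectPoints(np.array([[c[0],-c[1],-c[2]]]),np.zeros(3),np.zeros(3),np.array(p["camera_matrix"],float),np.array(p["D"],float))[0].ravel()
def tri(rs):
    A=np.zeros((3,3));b=np.zeros(3)
    for e,d in rs:
        d=d/np.linalg.norm(d);P=np.eye(3)-np.outer(d,d);A+=P;b+=P@e
    return np.linalg.solve(A,b)
def save(p,n): cv2.imwrite("pics/"+n,cv2.cvtColor(p["color"],cv2.COLOR_RGB2BGR))
E
python3 - <<'E'
from h import *
np.set_printoptions(precision=4,suppress=True)
P={n:eyes.snapshot(n) for n in("side","top")}
for n,p in P.items():
    save(p,n+"0.png"); print(n,p["eye"],p["shot"])
    for q,z in [("socket_small_centre",.0485),("socket_medium_centre",.0485),("socket_large_centre",.0485),("nut_a",.059),("joint_a",0),("mat",0),("tape",0),("glue",0)]:
        for r in models.tip_of(p,q)[:4]: print(q,round(r["confidence"],2),np.round(r["xy"],1),at_z(p,r["xy"],z)[:2])
print(robot.get_obs())
E
```

```text
side [ 0.4933 -0.6356  0.8445] 1Traceback (most recent call last):
  File "<stdin>", line 7, in <module>
  File "h.py", line 7, in at_z
    e,d=ray(p,xy); return e+d*(z-e[2])/d[2]
                                       ~^^^
IndexError: invalid index to scalar variable.
```

```bash
sed -i 's/np.array(p\["rotation"\])/rot(p)/g; 2a from scipy.spatial.transform import Rotation as Ro\ndef rot(p):\n    r=np.array(p["rotation"],float)\n    return r if r.shape==(3,3) else Ro.from_euler("xyz",r).as_matrix()' h.py
python3 - <<'E'
from h import *
np.set_printoptions(precision=4,suppress=True)
P={n:eyes.snapshot(n) for n in("side","top")}
for n,p in P.items():
    save(p,n+"0.png"); print(n,p["eye"],p["rotation"],p["shot"])
    for q,z in [("socket_small_centre",.0485),("socket_medium_centre",.0485),("socket_large_centre",.0485),("nut_a",.059),("joint_a",0),("mat",0),("tape",0),("glue",0)]:
        for r in models.tip_of(p,q)[:4]: print(q,round(r["confidence"],2),np.round(r["xy"],1),at_z(p,r["xy"],z)[:2])
print(robot.get_obs())
E
```

```text
side [ 0.4933 -0.6356  0.8445] [ 0.7563 -0.0024 -0.171 ] 3
socket_small_centre 0.86 [292.  454.2] [ 0.4908 -0.3293]
socket_medium_centre 0.86 [277.9 334.4] [ 0.4931 -0.109 ]
socket_large_centre 0.61 [278.  389.6] [ 0.4816 -0.2173]
nut_a 0.94 [375.2 196.9] [0.7468 0.2097]
nut_a 0.61 [428.6 345.1] [ 0.7505 -0.183 ]
nut_a 0.55 [269.1 236.2] [0.5004 0.1275]
joint_a 0.94 [373.4 216.5] [0.746  0.2075]
joint_a 0.78 [424.5 361.2] [ 0.7522 -0.1809]
joint_a 0.75 [268.7 255.3] [0.4948 0.1277]
mat 0.6 [296.3 401.8] [ 0.5097 -0.2202]
tape 0.86 [389.8 291.5] [ 0.729  -0.0126]
glue 0.74 [258.  161.7] [0.497 0.458]
glue 0.66 [273.8 254.8] [0.5058 0.1273]
top [0.4356 0.0707 1.2556] [ 0.1539  0.0128 -1.5679] 4
socket_small_centre 0.79 [515.4 292.6] [ 0.4948 -0.3265]
socket_medium_centre 0.53 [414.2 292.2] [ 0.4946 -0.1122]
socket_large_centre 0.64 [463.8 294.7] [ 0.4898 -0.2176]
nut_a 0.95 [444.8 176.3] [ 0.7473 -0.1831]
nut_a 0.81 [265.1 174.9] [0.7509 0.2116]
nut_a 0.58 [302. 288.] [0.5024 0.1281]
nut_a 0.23 [517.6 293.9] [ 0.4916 -0.3275]
joint_a 0.88 [299.7 288.7] [0.5041 0.1361]
joint_a 0.69 [266.6 179.9] [0.7546 0.2149]
joint_a 0.62 [442.1 178.1] [ 0.7584 -0.1893]
mat 0.64 [460.7 290.6] [ 0.501  -0.2227]
mat 0.54 [268.3 174.2] [0.7681 0.2112]
tape 0.73 [361.2 188. ] [ 0.7354 -0.0035]
glue 0.77 [161.  292.3] [0.4959 0.4465]
{'time': 1.05, 'joint_positions': array([-1.3641,  0.0872,  1.3707,  0.    ,  1.6836, -0.1031]), 'qvel': array([-0.0018,  0.0017, -0.0014,  0.001 , -0.0003, -0.0005]), 'joint_torque': array([  0.0007, -34.0053, -30.2606,   0.0718,   0.0236,   0.    ]), 'tool_pos': array([ 0.1677, -0.5238,  0.4047]), 'ee_rot': array([ 3.1415, -0.    ,  0.3098]), 'wrist_force': array([ 0.0508,  0.0051, -0.0029]), 'wrist_torque': array([-0.0336, -0.0586, -0.0279]), 'finger_force': 0.0, 'width': 0.0941150030309657}
```

View pics/side0.png

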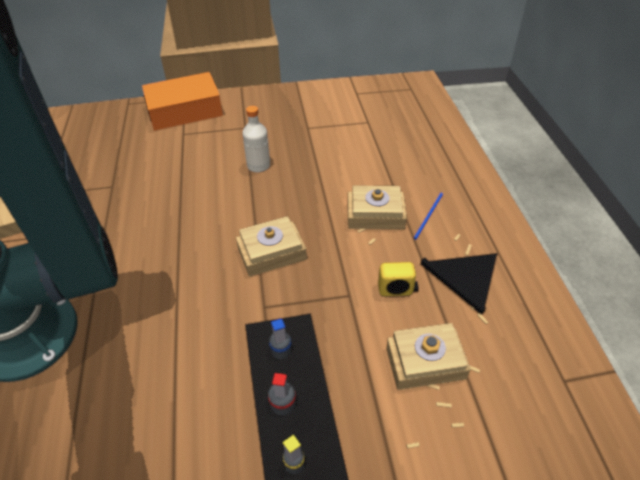

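View pics/top0.png

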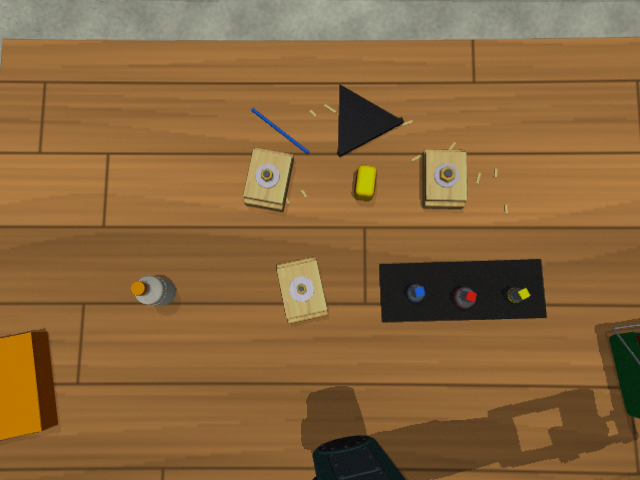

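Run:
```python
from h import *
a=cv2.imread("pics/top0.png")
def c(x,y,s=23,k=260): return cv2.resize(a[y-s:y+s,x-s:x+s],(k,k),interpolation=cv2.INTER_CUBIC)
r1=np.hstack([c(302,289),c(267,175),c(446,175)]);r2=np.hstack([c(415,293),c(466,297),c(518,295)])
cv2.imwrite("pics/comp.png",np.vstack([r1,r2]))
```

```text
(no output)
```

View pics/comp.png

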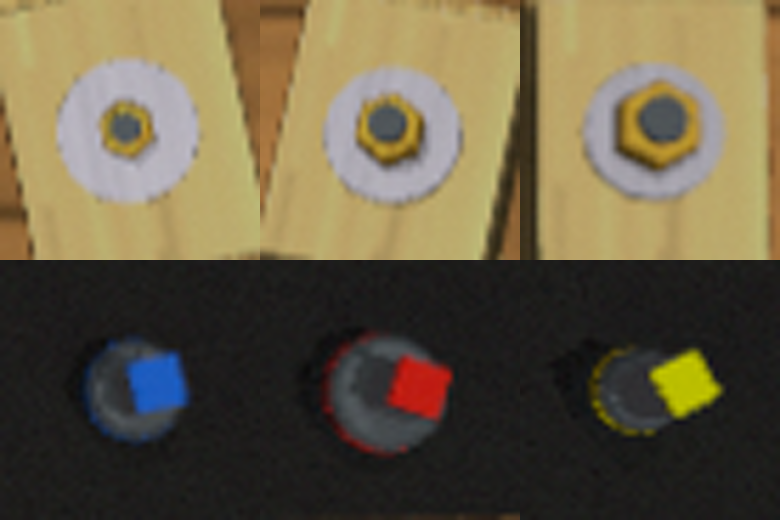

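```bash
cat >> h.py <<'E'
def poly(p,m,z):
    c=max(cv2.findContours(m.astype(np.uint8),0,1)[0],key=cv2.contourArea)[:,0]
    return np.array([at_z(p,q,z)[:2] for q in c.astype(float)])
def rect(pts):
    (x,y),(w,h),a=cv2.minAreaRect((pts*1000).astype(np.float32)); return np.round([x,y,w,h,a],1)
def cap(p,col):
    h=cv2.cvtColor(p["color"],cv2.COLOR_RGB2HSV).astype(int);H,S,V=h[...,0],h[...,1],h[...,2]
    m={"y":abs(H-30)<5,"b":abs(H-108)<10,"r":(H<6)|(H>174)}[col]&(S>170)&(V>100)
    return m
E
python3 - <<'E'
from h import *
np.set_printoptions(precision=4,suppress=True)
for n in("side","top"):
    p=eyes.snapshot(n)
    for q,c in (("small","y"),("medium","b"),("large","r")):
        r=models.masks_of(p,f"socket_{q}_centre")
        if not r: print("none",q);continue
        m=cap(p,c)&(cv2.dilate(r[0]["mask"].astype(np.uint8),np.ones((7,7)))>0)
        # keep biggest component
        k,l,st,cen=cv2.connectedComponentsWithStats(m.astype(np.uint8)); i=1+st[1:,4].argmax()
        print(n,q,st[i,4],"cap centroid",at_z(p,cen[i],.091)[:2],rect(poly(p,l==i,.091)))
    h=cv2.cvtColor(p["color"],cv2.COLOR_RGB2HSV).astype(int)
    for r in models.masks_of(p,"joint_a"):
        g=at_z(p,r["xy"],.056)
        if g[0]>.65: continue
        m=r["mask"]; print(n,"joint",r["confidence"],g[:2],rect(poly(p,m,.056)))
        w=m&(h[...,1]<70)&(h[...,2]>110)
        w=cv2.morphologyEx(w.astype(np.uint8),cv2.MORPH_CLOSE,np.ones((9,9)))
        pts=poly(p,w>0,.059)
        e=cv2.fitEllipse((pts*1000).astype(np.float32)); print(" washer",w.sum(),np.round(e[0],1),np.round(e[1],1))
        hull=cv2.convexHull((pts*1000).astype(np.float32)); print(cv2.minEnclosingCircle(hull))
E
```

```text
Traceback (most recent call last):
ValueError: attempt to get argmax of an empty sequence
```

```bash
cat > m.py <<'E'
from h import *
np.set_printoptions(precision=4,suppress=True)
for n in("side","top"):
    p=eyes.snapshot(n)
    for q,c,X in (("small","y",(.493,-.328)),("medium","b",(.494,-.11)),("large","r",(.488,-.218))):
        u=proj(p,[*X,.085]); m=cap(p,c); w=np.zeros_like(m); w[int(u[1])-25:int(u[1])+25,int(u[0])-25:int(u[0])+25]=1; m&=w
        k,l,st,cen=cv2.connectedComponentsWithStats(m.astype(np.uint8))
        if k<2: print(n,q,u,"none",p["color"][int(u[1]),int(u[0])]);continue
        i=1+st[1:,4].argmax()
        print(n,q,st[i,4],"cap centroid",at_z(p,cen[i],.091)[:2],rect(poly(p,l==i,.091)))
    h=cv2.cvtColor(p["color"],cv2.COLOR_RGB2HSV).astype(int)
    for r in models.masks_of(p,"joint_a"):
        g=at_z(p,r["xy"],.056)
        if g[0]>.65: continue
        m=r["mask"]; print(n,"joint",r["confidence"],g[:2],rect(poly(p,m,.056)))
        w=cv2.morphologyEx(m.astype(np.uint8),cv2.MORPH_CLOSE,np.ones((15,15)))>0
        w=w&(h[...,1]<60)&(h[...,2]>90)
        w=cv2.morphologyEx(w.astype(np.uint8),cv2.MORPH_CLOSE,np.ones((9,9)))
        pts=poly(p,w>0,.059)
        e=cv2.fitEllipse((pts*1000).astype(np.float32)); print(" washer",w.sum(),np.round(e[0],1),np.round(e[1],1))
E
python3 m.py
```

```text
side small [292.0743 443.9238] none [229 225  90]
side medium 90 cap centroid [ 0.495  -0.1162] [ 495.  -115.8   18.3   17.7   12.6]
side large 140 cap centroid [ 0.4858 -0.2204] [ 485.7 -220.3   20.3   19.8   66.4]
side joint 0.93 [0.5005 0.0959] [499.9 107.3 131.3 136.6  12. ]
 washer 409 [501.4 130. ] [53.3 54.7]
top small 91 cap centroid [ 0.4911 -0.329 ] [ 491.1 -329.    18.7   19.8   26.4]
top medium 83 cap centroid [ 0.4942 -0.1167] [ 494.8 -116.4   18.9   19.1    9.6]
top large 88 cap centroid [ 0.485  -0.2214] [ 484.8 -221.2   19.3   18.4   71.5]
top joint 0.61 [0.4957 0.1323] [499.3 129.8 130.3  92.3  12.8]
 washer 515 [501.1 130.2] [52.1 53.3]
```

Call:
step_arm:
  commands:
    - [[0, 0, 0, 0, 0, -0.151, 50], [38, -3, 7, 0, 0, 0, 50], [38, -3, 7, 0, 0, 0, 50], [38, -3, 7, 0, 0, 0, 50], [38, -3, 7, 0, 0, 0, 50], [38, -3, 7, 0, 0, 0, 50], [38, -3, 7, 0, 0, 0, 50], [38, -3, 7, 0, 0, 0, 50], [38, -3, 7, 0, 0, 0, 50], [38, -3, 7, 0, 0, 0, 50], [34, -3, 7, 0, 0, 0, 50], [0, 0, 0, 0, 0, 0, 50], [0, 0, 0, 0, 0, 0, 50]]

```text
time: 2.98
tool_pos: [0.4908, -0.3301, 0.3348]
ee_rot: [3.141, 0.001, 0.461]
wrist_force: [0.2, 0.0, 0.7]
width: 0.0501
finger_force: 0.0
```

```bash
cat > g.py <<'E'
import sys
from h import *
np.set_printoptions(precision=4,suppress=True)
o=robot.get_obs(); print(o["time"],o["tool_pos"],np.degrees(o["ee_rot"]),o["width"],o["finger_force"],o["wrist_force"],o["wrist_torque"])
if len(sys.argv)>3:
    t=np.array(list(map(float,sys.argv[1:4]))); print("tool shift mm",1000*Ro.from_euler("xyz",o["ee_rot"]).inv().apply(t-o["tool_pos"]))
E
python3 g.py .491 -.329 .254
sed -i 's/abs(H-30)<5/(abs(H-30)<6)/; s/(S>170)/(S>140)/' h.py
python3 - <<'E'
from h import *
for n in("side","top"):
    p=eyes.snapshot(n); save(p,n+"1.png")
    u=proj(p,[.491,-.329,.091]).astype(int); print(n,u, cv2.cvtColor(p["color"],cv2.COLOR_RGB2HSV)[u[1],u[0]])
a=cv2.imread("pics/side1.png");b=cv2.imread("pics/top1.png")
cv2.imwrite("pics/c1.png",np.hstack([cv2.resize(a[360:480,230:350],(400,400)),cv2.resize(b[235:355,458:578],(400,400))]))
E
```

```text
2.975 [ 0.4908 -0.3301  0.3348] [179.985    0.0453  26.4012] 0.05005115694477499 0.0 [0.1572 0.0321 0.6829] [-0.0058  0.035  -0.0046]
tool shift mm [ 0.745  -0.8686 80.7636]
side [290 443] [45  8 68]
top [523 293] [103  35  51]
```

View pics/c1.png

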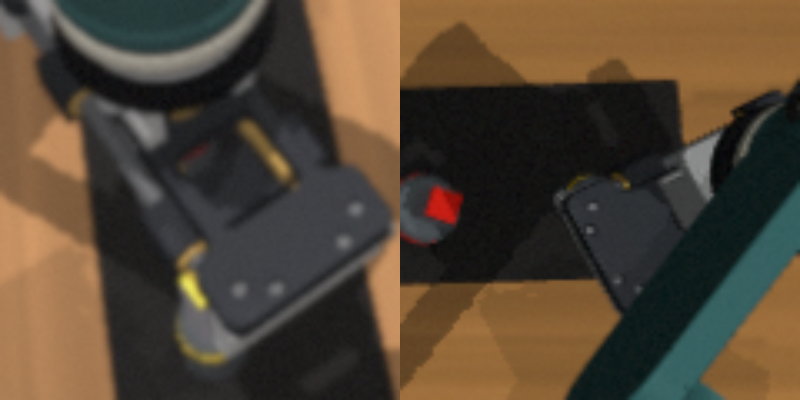

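Call:
step_arm:
  commands:
    - [[0.7, -0.9, 20, 0, 0, 0, 50], [0, 0, 20, 0, 0, 0, 50], [0, 0, 20, 0, 0, 0, 50], [0, 0, 12, 0, 0, 0, 50], [0, 0, 8, 0, 0, 0, 50], [0, 0, 0, 0, 0, 0, 50], [0, 0, 0, 0, 0, 0, 10], [0, 0, 0, 0, 0, 0, 10], [0, 0, 0, 0, 0, 0, 10], [0, 0, 0, 0, 0, 0, 10], [0, 0, 0, 0, 0, 0, 10], [0, 0, 0, 0, 0, 0, 10]]

```text
time: 4.58
tool_pos: [0.4914, -0.3287, 0.255]
ee_rot: [3.141, -0.0, 0.461]
wrist_force: [-0.3, -0.5, 1.4]
width: 0.0178
finger_force: 30.0
```

Call:
step_arm:
  commands:
    - [[0, 0, -20, 0, 0, 0, 10], [0, 0, -30, 0, 0, 0, 10], [0, 0, -30, 0, 0, 0, 10], [0, 0, -30, 0, 0, 0, 10], [0, 0, -30, 0, 0, 0.122, 10], [0, 0, 0, 0, 0, 0.122, 10], [9, -37, 0, 0, 0, 0, 10], [9, -37, 0, 0, 0, 0, 10], [9, -37, 0, 0, 0, 0, 10], [9, -37, 0, 0, 0, 0, 10], [9, -37, 0, 0, 0, 0, 10], [9, -37, 0, 0, 0, 0, 10], [9, -37, 0, 0, 0, 0, 10], [9, -37, 0, 0, 0, 0, 10], [9, -37, 0, 0, 0, 0, 10], [9, -37, 0, 0, 0, 0, 10], [9, -37, 0, 0, 0, 0, 10], [9, -39, 0, 0, 0, 0, 10], [0, 0, 0, 0, 0, 0, 10], [0, 0, 0, 0, 0, 0, 10]]

```text
time: 7.08
tool_pos: [0.5008, 0.1299, 0.394]
ee_rot: [3.141, 0.002, 0.217]
wrist_force: [0.2, 1.0, -1.8]
width: 0.0175
finger_force: 30.0
```

```bash
python3 g.py .5012 .1301 .345
python3 - <<'E'
from h import *
for n in("side","top"):
    p=eyes.snapshot(n); save(p,n+"2.png"); print(n,proj(p,[.5012,.1301,.059]))
    for r in models.tip_of(p,"socket_small_centre")[:2]: print(r, at_z(p,r["xy"],.1935))
a=cv2.imread("pics/side2.png");b=cv2.imread("pics/top2.png")
cv2.imwrite("pics/c2.png",np.hstack([cv2.resize(a[170:290,210:330],(400,400)),cv2.resize(b[230:350,240:360],(400,400))]))
E
```

```text
7.075 [0.5008 0.1299 0.394 ] [179.9542   0.0873  12.4304] 0.017490014328213344 29.99838352203369 [ 0.1785  0.9716 -1.8229] [-0.0003 -0.0081  0.0539]
tool shift mm [ 0.5326 -0.1669 48.9827]
side [269.36456876 235.2719711 ]
{'xy': [262.7, 185.9], 'confidence': 0.82} [0.49933258 0.13156764 0.1935    ]
top [301.08250699 288.53891445]
```

View pics/c2.png

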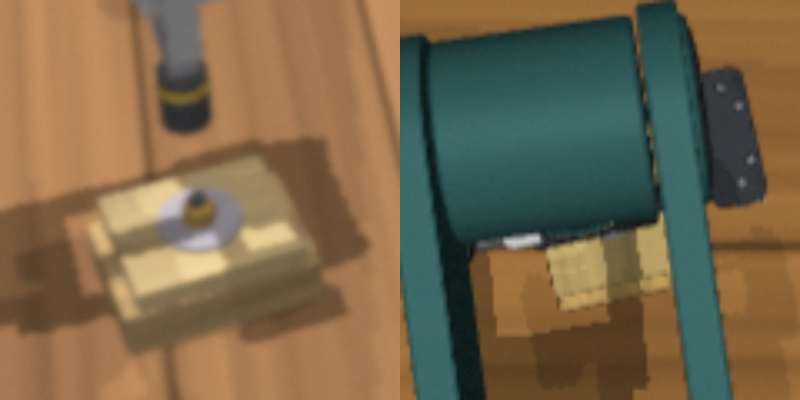

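Call:
step_arm:
  commands:
    - [[0.5, -0.2, 15, 0, 0, 0, 10], [0, 0, 15, 0, 0, 0, 10], [0, 0, 15, 0, 0, 0, 10], [0, 0, 10, 0, 0, 0, 10], [0, 0, 6, 0, 0, 0, 10], [0, 0, 0, 0, 0, 0, 10], [0, 0, 0, 0, 0, 0, 10]]

```text
time: 8.15
tool_pos: [0.5015, 0.1305, 0.3343]
ee_rot: [3.141, -0.001, 0.217]
wrist_force: [-0.2, -0.6, -2.0]
width: 0.0182
finger_force: 30.0
```

```bash
python3 g.py .5012 .1301 .308
python3 - <<'E'
from h import *
p=eyes.snapshot("side"); save(p,"side3.png")
o=robot.get_obs(); t=o["tool_pos"]
a=cv2.imread("pics/side3.png")
# silhouette of the black socket: dark pixel run per row, vs projected TCP axis
for h in (.008,.014,.02,.028,.034):
    X=np.array([t[0],t[1],t[2]-.249+h]); u=proj(p,X); r=int(round(u[1])); 
    L=proj(p,X+[-.0155,0,0]);R=proj(p,X+[.0155,0,0])
    print(h,u.round(1),L[0].round(1),R[0].round(1),a[r,int(u[0])-12:int(u[0])+13].max(1))
cv2.imwrite("pics/c3.png",cv2.resize(a[190:270,230:310],(560,560),interpolation=cv2.INTER_CUBIC))
E
```

```text
8.15 [0.5015 0.1305 0.3343] [179.9901  -0.0717  12.4247] 0.018237957061868516 29.998510479927063 [-0.2101 -0.5962 -1.9579] [ 0.0181  0.0231 -0.0186]
tool shift mm [-0.4109  0.3366 26.2879]
0.008 [268.1 223.4] 260.6 275.7 [124 137 147 146 127  92  65  61  65  71  71  75  72  69  65  58  53  48
  50  81 120 145 156 161 159]
0.014 [267.9 221.3] 260.3 275.5 [133 148 158 149 131 108  93  95 103 115 115 114 115 115 115 116 110  97
  78  67  88 122 150 156 161]
0.02 [267.7 219.2] 260.0 275.3 [138 154 166 169 157 138 115  94  85  77  75  69  70  72  77  86  94 103
 108 103 100 119 140 147 149]
0.028 [267.3 216.4] 259.6 275.0 [142 156 169 168 153 124  84  65  65  66  69  66  64  64  62  58  63  59
  68  88 108 121 123 125 124]
0.034 [267.1 214.2] 259.4 274.8 [145 159 168 167 150 118  82  64  71  84  90  92  89  86  83  73  75  72
  69  93 132 160 169 168 166]
```

View pics/c3.png

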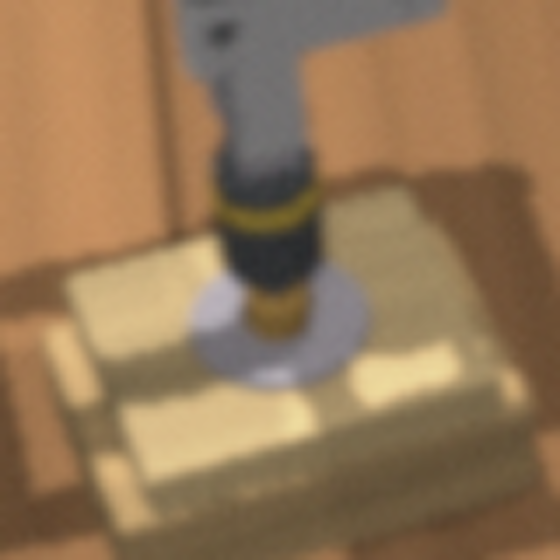

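Call:
step_arm:
  commands:
    - [[-0.4, 0.3, 4, 0, 0, 0, 10], [0, 0, 4, 0, 0, 0, 10], [0, 0, 3, 0, 0, 0, 10], [0, 0, 2, 0, 0, 0, 10], [0, 0, 2, 0, 0, 0, 10], [0, 0, 0, 0, 0, 0, 10], [0, 0, 0, 0, 0, 0, 10]]

```text
time: 9.07
tool_pos: [0.501, 0.1301, 0.3187]
ee_rot: [3.141, -0.0, 0.217]
wrist_force: [0.2, -0.6, -2.2]
width: 0.0178
finger_force: 30.0
```

Call:
step_arm:
  commands:
    - [[0, 0, 2, 0, 0, 0, 10], [0, 0, 2, 0, 0, 0, 10], [0, 0, 2, 0, 0, 0, 10], [0, 0, 2, 0, 0, 0, 10], [0, 0, 0, 0, 0, 0, 10], [0, 0, 0, 0, 0, 0, 10]]

```text
time: 9.82
tool_pos: [0.501, 0.1301, 0.3107]
ee_rot: [3.141, -0.0, 0.217]
wrist_force: [0.2, -0.7, -2.0]
width: 0.0177
finger_force: 30.0
```

Call:
step_arm:
  commands:
    - [[0, 0, 1, 0, 0, 0, 10], [0, 0, 1, 0, 0, 0, 10], [0, 0, 1, 0, 0, 0, 10], [0, 0, 0.5, 0, 0, 0, 10], [0, 0, 0, 0, 0, 0, 10], [0, 0, 0, 0, 0, 0, 10]]

```text
time: 10.58
tool_pos: [0.501, 0.1301, 0.3079]
ee_rot: [3.141, -0.001, 0.217]
wrist_force: [-1.9, -0.8, 5.7]
width: 0.0175
finger_force: 30.0
```

Call:
step_arm:
  commands:
    - [[0, 0, 0.6, 0, 0, 0, 10], [0, 0, 0.4, 0, 0, 0, 10], [0, 0, 0, 0, 0, 0, 10], [0, 0, 0, 0, 0, 0, 10]]

```text
time: 11.08
tool_pos: [0.5009, 0.1301, 0.3079]
ee_rot: [3.141, -0.001, 0.217]
wrist_force: [-3.5, -1.2, 9.0]
width: 0.0177
finger_force: 30.0
```

```bash
python3 - <<'E'
from h import *
p=eyes.snapshot("side"); save(p,"side4.png")
a=cv2.imread("pics/side4.png")
cv2.imwrite("pics/c4.png",np.hstack([cv2.resize(a[190:270,230:310],(400,400),interpolation=cv2.INTER_CUBIC),cv2.resize(a[300:480,210:390],(400,400))]))
E
python3 g.py
```

```text
11.125 [0.5009 0.1301 0.3079] [179.9872  -0.0574  12.4233] 0.017756110309137353 30.001407265663147 [-4.1314 -0.7431  9.2492] [-0.1443  0.981  -0.0137]
```

View pics/c4.png

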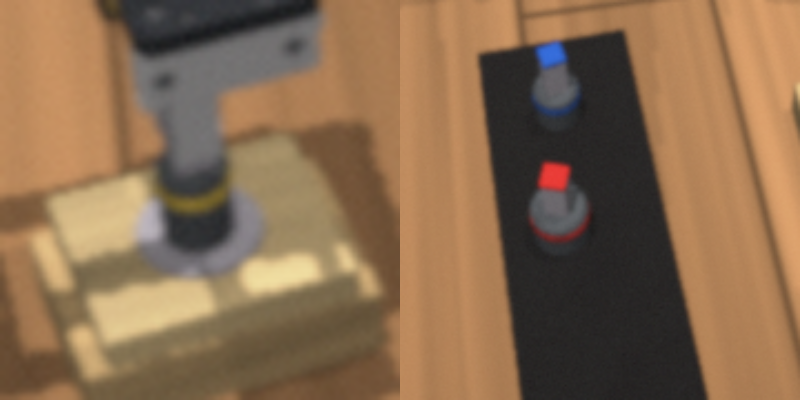

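The small socket's rim rests on the washer, and the blue and red sockets still stand upright on the mat.

```bash
python3 -c "
from bench import robot
print(robot.close_job())"
```

```text
the job is handed in; nothing more can be done
None
```

The small (yellow) socket is fully seated on the near joint's 19 mm nut, rim on the washer and still gripped; I tried only that one, because the nut measured about 19 mm in the picture, and nothing else was touched. The job is handed in (no verdict returned).

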